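Fetch a lens tube from the covered carousel for the laser chassis

TASK

Crank the revolving carousel round until the yellow lens tube stands in the middle of the hood's open front, then take it out under the edge of the clear hood without knocking the hood, and set it down gently, upright and fully on the round aluminium pad in the blue laser chassis. Leave the other lens tubes standing in their bins, and let go of everything.

Things in the scene. Friction and masses are not known exactly. Their poses are not given: they have to be found in the camera images.
- stand: fixed base of the carousel, an aluminium plate 350 x 360 mm, 6 mm high; origin on the carousel's vertical axis at table level; its -x looks roughly towards the robot and is the side where the hood is open
- hood: fixed clear hood on the stand, same origin and axes, open at -x, closed elsewhere. Roof 150 to 156 mm above the table from its blue front edge at x -97 mm back to +175 mm; sides at y +-178 mm with 12 mm posts at x -78 mm. The edge hangs over the front bin and blocks a gripper held straight down: lean it about 30 degrees, its body out of the opening
- platter (a joint): angle of the white revolving platter, rad, counter-clockwise from above; turns freely either way (friction about 0.1 N m, no detents) and stays put. 300 mm across, six 60 degree bins, floor 20 mm above the table, dividers and 4 mm rim end at 32 mm. At 0 the middle of one bin and the crank arm both point to the stand's -x. The tubes in the bins turn with it
- crank_mid (a point): middle of the black crank grip above the hood, 203 mm above the table: an upright cylinder 22 mm across spanning 180 to 226 mm that spins freely on its pin, 65 mm from the carousel's axis. The crank arm below it, 22 mm wide, lies at 168 to 178 mm. Moving the grip round the axis turns the platter one to one
- lens_yellow: loose round yellow lens tube standing in a carousel bin: 55 mm tall, 30 mm across, black foot 34 mm across and 8 mm high, yellow body, small glass disc on top, about 90 g; origin at the centre of its underside, z up. The one to fetch; it starts near 100 mm from the carousel's axis, well away from the opening
- lens_blue: loose round blue lens tube standing in a carousel bin: 55 mm tall, 30 mm across, black foot 34 mm across and 8 mm high, blue body, small glass disc on top, about 90 g; origin at the centre of its underside, z up. Bystander: stays upright in its bin
- lens_green: loose round green lens tube standing in a carousel bin: 55 mm tall, 30 mm across, black foot 34 mm across and 8 mm high, green body, small glass disc on top, about 90 g; origin at the centre of its underside, z up. Bystander: stays upright in its bin
- lens_red: loose round red lens tube standing in a carousel bin: 55 mm tall, 30 mm across, black foot 34 mm across and 8 mm high, red body, small glass disc on top, about 90 g; origin at the centre of its underside, z up. Bystander: stays upright in its bin
- chassis: fixed open blue laser chassis, 130 x 160 mm (x, y), floor 8 mm high, walls 26 mm high on both y sides and at +x, open at -x; origin at the centre of its underside
- pad (a point): centre of the top of the round flat aluminium pad in the chassis, 50 mm across, 30 mm above the table, 10 mm from the chassis centre towards its -x; a red dot marks it; no rim
There are look-alikes about, which are no part of the job. There is more than one size of the chassis; the one meant has the size given above.

How it is judged (in metres and radians):
On the way, in this order (a step that is already met when the one before it is completed fails the run):
1. the yellow tube, still standing in its bin, has been turned to the middle of the opening (within 25 mm to either side of the stand's centre line) and the carousel has stopped (x of lens_yellow in the frame of stand below -0.075 m and y of lens_yellow in the frame of stand between -0.025 and 0.025 m and height (world z) of lens_yellow below 0.03 m and velocity of joint platter between -0.1 and 0.1 rad/s), for 0.2 s.
2. the yellow tube is lifted clear of its bin in the fingers (height (world z) of lens_yellow above 0.05 m and contact force between the fingers and lens_yellow above 0.5 N), for 0.1 s.
At the end, for the whole second after the job is handed in: the yellow tube stands upright (within 6 degrees) and still on the pad, its centre within 10 mm of the pad's centre (its whole body over the pad), let go; the blue, green and red tubes stand upright in the carousel's bins (horizontal distance between lens_yellow and pad below 0.01 m and z of lens_yellow in the frame of chassis between 0.026 and 0.034 m and angle between lens_yellow's own z axis and vertical below 0.1 rad and linear speed of lens_yellow below 0.02 m/s and contact force between the fingers and lens_yellow below 0.05 N and angle between each of lens_blue, lens_green, lens_red's own z axis and vertical below 0.3 rad and horizontal distance between each of lens_blue, lens_green, lens_red and stand below 0.14 m and height (world z) of each of lens_blue, lens_green, lens_red below 0.04 m); the robot touches nothing.
It fails at once if the clear hood or its frame is knocked hard (over 15 N) (contact force between any of the fingers, the arm and hood above 15 N).
It fails at once if another lens tube is tipped over or leaves its bin (not (angle between each of lens_blue, lens_green, lens_red's own z axis and vertical below 0.3 rad and horizontal distance between each of lens_blue, lens_green, lens_red and stand below 0.14 m and height (world z) of each of lens_blue, lens_green, lens_red below 0.04 m)).
It fails at once if the yellow lens tube is let go more than 15 mm above the pad (contact force between the fingers and lens_yellow below 0.05 N and horizontal distance between lens_yellow and pad below 0.05 m and z of lens_yellow in the frame of chassis above 0.045 m).
It also fails if it takes over 51 s, if anything falls off the work surface, if the arm or the gripper's body presses on something with over 40 N, if the wrist force passes 120 N, or if a joint passes its speed limit or range.

ROBOT

A 6-joint arm with a two-finger parallel gripper is mounted at the origin on the work surface. World frame = base frame: x ahead of the robot, y to its left, z up, the work surface at z = 0. Lengths are in mm, angles in degrees, forces in N, time in s.
With the tool pointing down it reaches from about 325 to 775 mm from the base axis. Payload 9.3 kg.
Tool frame: the origin (TCP) lies on the centre line of the jaws, within the pads' length; the fingertips stand 25 mm ahead of it and the grasp point (between the pads) lies 6 mm ahead of it (finger_overhang is the z of the fingertips in the tool frame, in mm); z points along the fingers, y is the line along which they close (so a half turn about z gives the same grasp; the last joint's range is limited). The gripper opens to 85 mm and grips with 20 to 120 N. Pads are 22 mm wide; open, the fingers measure 114 mm over their backs; the gripper's body (76 mm by 85 mm) begins 54 mm behind the grasp point. The pads swing forward as they close: fully open they stand 13 mm farther back than shut.
Start: joints at [56.746, 14.817, 1.232, 76.415, 0, 81.257], TCP at [228.179, 500.431, 256.279] pointing down, gripper open.
Joint ranges: [-174.27, 174.27], [-52.1, 104.24], [-59.71, 78.15], [-110.17, 111.67], [-87.03, 83.33], [-180, 180]. Speed limits (degrees/s): [127.2, 127.2, 159.86, 180, 180, 180].

INTERFACE

Orientations are given as [roll, pitch, yaw] about the fixed x, y, z axes, in that order (R = Rz(yaw) Ry(pitch) Rx(roll)).
In Python, from rig import * gives the robot as it stands.
- The arm moves only by the tool servo_tool, never from a script. Its argument "plan" is a list of rows, each a list of 3 entries, a list of its own where there are three numbers: the closure, from -1 (fully open) to 1 (shut), then the shift along the tool's x, y, z in mm, then the turn, a rotation vector about the tool's x, y, z in units of 6 degrees (1.0 is 6 degrees). A call has exactly 8 rows; each row shifts and turns the commanded pose from where the row before left it, along the tool's axes as they then stand; what a row does not reach is not made up. A row lasts 1/8 s, in which the tool goes at most 62.5 mm and 10.7 degrees, less where a joint would pass 70% of its speed; a pose out of reach is approached as far as the arm can. A call is refused whole if a number of a shift passes 62.5 or a number of a turn 1, either way. A call with a gripper value outside its range is refused whole. The fingers move at their own pace and stop on an object; "force" is the grip in N (left out, the last holds). Time passes only in rows, so rows that do not move let the fingers close, or fill a call up. It gives the time, the measured TCP pose, the force, the opening and the grip force at its end, in the units of the state.
- observe(): the state, without advancing time (a new reading comes with each control period).
- snapshot(name): name is "side" or "top"; returns a dict with "img" (420x560x3 uint8, blue, green, red), "z_map" (420x560 float32, mm along the optical axis (not along the pixel's ray), 0 where there is no reading), "fx", "fy", "cx", "cy" (pixels), "distortion" ([k1, k2, p1, p2, k3] as OpenCV has them; the pictures are not rectified), "rvec" (rotation vector, rad) and "tvec" (3), from world to camera coordinates, as OpenCV has them. Camera axes: x right, y down, z forward; pixel columns grow to the right and rows downward; lengths in mm; the calibration is good to about 2 mm. A picture is of the moment at which its call begins.
- job_done(): hands the job in; it is judged then, once.
Trained networks look in a picture, given as the dict that the camera call returned (one of the last four; its "shot" number tells which), for a name from the list of things; names that differ only in an ending like _2 or _b are one class to them, and where a whole thing is asked for, a point or a joint stands for the part that bears it (a point fixed in the world has none). Each returns a list of dicts, best first, with "confidence" (0 to 1); they miss things now and then, are a little off and sometimes report something else, mostly with a low value. They report only what shows in the picture. A call takes as long as a camera call. They do not tell look-alikes from the thing itself.
- find_in(query, picture): "centre" ([x, y, z] in mm, in world coordinates, good to about 4 mm: the middle of the surface that is visible of it).
The state is a dict: "time": time; "joint_pos": joint angles; "joint_vel": joint speeds; "effort": joint torques, N m; "position": TCP position; "tool_rot": TCP orientation; "force": force on the tool from outside, world axes, zero at the start; "torque": the same for the moment, N m; "width": finger opening in mm; "gripper_force": force on a finger pad.
Only numpy, scipy, OpenCV 4.12 (cv2) and the standard library are available. Lean on these libraries where they do the work, as an engineer would, in place of code of your own. Each camera call takes 0.05 s, during which the arm holds its last target. There are 200 camera calls.

## Working session

There is one attempt and no reset: what is moved stays moved. The work goes in short steps, Python scripts to look and compute and a tool call to move; the robot and the scene stay as the last step left them, time stands still between calls to the robot, and variables do not carry over. Pictures are saved under pics/ and viewed, at most 10 in all, crops included, and the job is handed in when it is done.

Besides the shell and the picture viewer there is one more tool, called after "Request:" as name(argument=value, ...), one argument or row to a line, values as JSON. servo_tool: Moves the arm, as the interface text tells. Its arguments: {"type":"object","properties":{"plan":{"type":"array","items":{"type":"array"}},"force":{"type":"number"}},"required":["plan"]}

```bash
mkdir -p pics; ls
python3 - <<'E'
from rig import *
import cv2, numpy as np
print(observe())
for n in ("top","side"):
    s=snapshot(n); cv2.imwrite(f"pics/{n}0.png",s["img"]); np.savez(f"{n}0.npz",**{k:np.array(v) for k,v in s.items()})
    print(n,s["fx"],s["cx"],s["rvec"],s["tvec"])
    for q in ("stand","hood","crank_mid","lens_yellow","lens_blue","lens_green","lens_red","chassis","platter"):
        print(q,[(np.round(d["centre"]).tolist(),round(d["confidence"],2)) for d in find_in(q,s)])
E
```

```text
pics
{'time': 0.0, 'joint_pos': array([5.67433180e+01, 1.48502248e+01, 1.18782244e+00, 7.64161102e+01,
       4.32597343e-04, 8.12572848e+01]), 'joint_vel': array([-0.05729692,  0.05227226,  0.02216135, -0.01771037,  0.03975162,
        0.04632016]), 'effort': array([-1.18811993e-03, -5.55641627e+01,  3.44534397e+01,  1.37100101e-02,
       -4.09046097e-04,  5.04119711e-06]), 'position': array([228.05278355, 500.19960216, 255.65794571]), 'tool_rot': array([-1.79922465e+02, -1.23612884e-02,  1.55486025e+02]), 'force': array([-0.33236986, -0.22671838, -0.17829114]), 'torque': array([ 0.00574105, -0.02632212,  0.01929286]), 'gripper_force': 0.0, 'width': 85.11503391449162}
top 405.4452456757443 278.3289418668234 [ 2.139715   -2.1389085   0.13384239] [ 99.37307548 506.28134267 979.98188334]
stand [([460.0, -77.0, 4.0], 0.56), ([538.0, -71.0, 226.0], 0.16)]
hood [([632.0, -118.0, 152.0], 0.56)]
crank_mid [([538.0, -70.0, 229.0], 0.67)]
lens_yellow []
lens_blue []
lens_green [([453.0, 253.0, 7.0], 0.29)]
lens_red []
chassis [([454.0, 249.0, 13.0], 0.93), ([556.0, 446.0, 9.0], 0.65), ([272.0, 247.0, 11.0], 0.6)]
platter [([503.0, -82.0, 18.0], 0.9)]
side 396.2842930152032 279.36626178550443 [ 1.07708252 -2.79007675  0.46311706] [ 403.42029445  290.95369083 1078.00958817]
stand [([464.0, -42.0, 7.0], 0.63)]
hood [([636.0, -82.0, 158.0], 0.58), ([450.0, 258.0, 8.0], 0.3)]
crank_mid [([534.0, -72.0, 216.0], 0.69)]
lens_yellow []
lens_blue [([535.0, -71.0, 218.0], 0.63)]
lens_green []
lens_red [([517.0, -172.0, 31.0], 0.5)]
chassis [([272.0, 240.0, 7.0], 0.94), ([564.0, 448.0, 3.0], 0.88), ([452.0, 257.0, 5.0], 0.67)]
platter [([510.0, -85.0, 22.0], 0.89)]
```

View pics/top0.png

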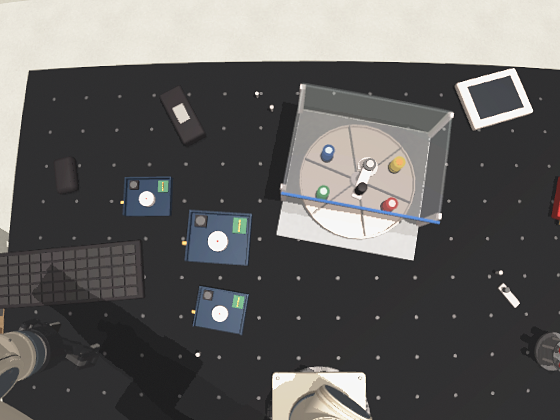

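View pics/side0.png

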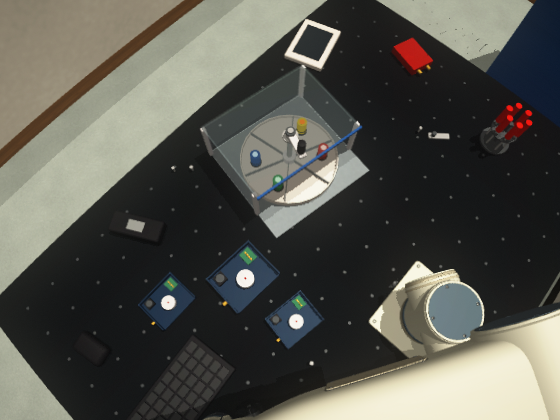

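The top view shows the carousel around (358,180) with the yellow tube at (397,164). The blue edge faces the robot and the crank grip is at (361,188).

Possible mix-ups:
- **Chassis:** there are three, at (147,197), (218,238) and (220,311). The largest, at (218,238), fits 130 x 160 mm.
- **Lens tubes:** yellow (397,164), red (390,205), green (323,192), blue (327,153).

Next I'll check these in a crop and measure them.

```bash
cat > h.py <<'E'
import numpy as np, cv2
def K(s): return np.array([[s["fx"],0,s["cx"]],[0,s["fy"],s["cy"]],[0,0,1]],float)
def p2w(s,uv,z):
    uv=np.array(uv,float).reshape(-1,1,2)
    n=cv2.undistortPoints(uv,K(s),np.array(s["distortion"],float)).reshape(-1,2)
    R=cv2.Rodrigues(np.array(s["rvec"],float))[0]; t=np.array(s["tvec"],float).ravel()
    C=-R.T@t; d=np.c_[n,np.ones(len(n))]@R
    return C+d*((z-C[2])/d[:,2])[:,None]
def w2p(s,P): return cv2.projectPoints(np.array(P,float).reshape(-1,1,3),np.array(s["rvec"],float),np.array(s["tvec"],float),K(s),np.array(s["distortion"],float))[0].reshape(-1,2)
def blobs(s,lo,hi,amin=15,roi=None):
    m=cv2.inRange(cv2.cvtColor(s["img"],cv2.COLOR_BGR2HSV),lo,hi)
    n,_,st,c=cv2.connectedComponentsWithStats(m)
    return [(c[i].round(1).tolist(),st[i].tolist()) for i in range(1,n) if st[i,4]>=amin]
E
python3 - <<'E'
from h import *
t=np.load("top0.npz"); s=np.load("side0.npz")
im=t["img"]
a=cv2.resize(im[75:270,260:460],None,fx=3,fy=3,interpolation=cv2.INTER_CUBIC)[:585]
b=cv2.resize(im[160:340,115:260],None,fx=1.35,fy=1.35,interpolation=cv2.INTER_CUBIC)
c=cv2.resize(im[200:275,180:256],(195,192),interpolation=cv2.INTER_CUBIC)
o=np.zeros((585,796,3),np.uint8); o[:,:600]=a[:,:600]; o[:b.shape[0],600:600+b.shape[1]]=b[:, :196]; o[300:492,600:795]=c
cv2.imwrite("pics/crop.png",o)
for n,d in(("top",t),("side",s)):
    print(n,"yellow",blobs(d,(18,110,110),(32,255,255)),"blue edge",blobs(d,(105,150,120),(125,255,255)))
    print("white discs",[b for b in blobs(d,(0,0,200),(180,40,255),60)])
E
```

```text
top yellow [([396.8, 164.0], [390, 157, 15, 14, 120])] blue edge []
white discs [([257.4, 39.3], [0, 0, 560, 233, 38761]), ([493.7, 98.7], [457, 68, 76, 61, 1389]), ([180.8, 113.1], [173, 104, 17, 19, 178]), ([335.6, 151.5], [305, 129, 54, 47, 1099]), ([380.5, 162.5], [351, 128, 61, 73, 2342]), ([320.5, 179.8], [300, 161, 50, 39, 1079]), ([363.3, 197.7], [333, 187, 58, 23, 606]), ([146.1, 198.2], [139, 191, 15, 15, 175]), ([400.7, 206.7], [393, 199, 15, 15, 109]), ([348.4, 230.3], [277, 202, 141, 58, 4643]), ([217.2, 240.7], [208, 231, 20, 20, 313]), ([511.6, 298.6], [503, 291, 17, 17, 121]), ([219.4, 313.3], [212, 306, 16, 16, 202]), ([312.9, 388.6], [273, 373, 95, 47, 2177]), ([339.5, 410.9], [319, 394, 49, 26, 419])]
side yellow [([301.3, 125.3], [297, 118, 10, 16, 107]), ([247.8, 255.6], [244, 252, 8, 8, 18]), ([224.2, 303.1], [222, 301, 5, 5, 16])] blue edge [([310.1, 161.5], [257, 126, 105, 73, 214])]
white discs [([312.7, 44.1], [285, 19, 55, 49, 685]), ([294.3, 140.3], [289, 132, 10, 18, 75]), ([312.2, 185.0], [285, 160, 53, 43, 908]), ([414.3, 274.2], [395, 262, 39, 28, 355]), ([244.9, 277.9], [236, 270, 18, 17, 234]), ([452.1, 308.4], [426, 278, 58, 64, 285]), ([167.7, 302.2], [161, 296, 14, 14, 148]), ([376.9, 318.5], [370, 306, 14, 26, 157]), ([295.7, 321.1], [289, 314, 14, 15, 151]), ([550.7, 341.4], [535, 316, 25, 67, 920]), ([453.7, 394.7], [299, 347, 249, 73, 9661])]
```

View pics/crop.png

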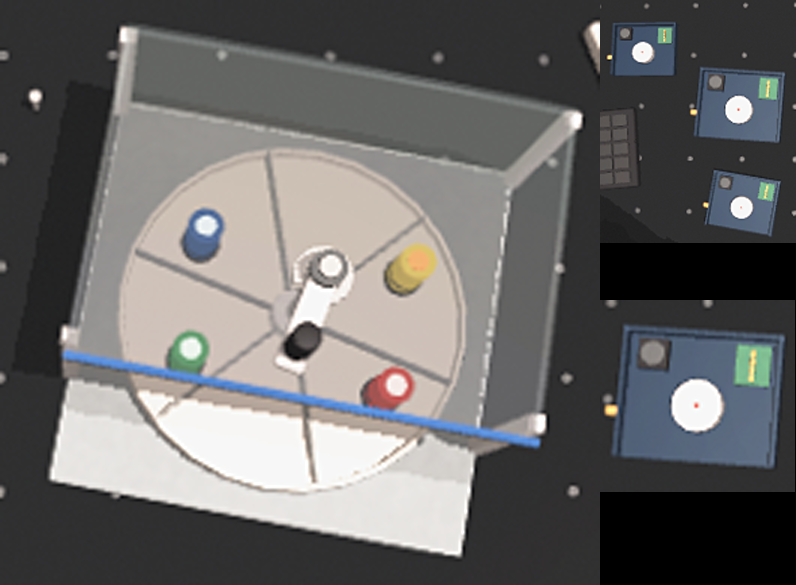

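Run:
```python
from h import *
t=np.load("top0.npz"); s=np.load("side0.npz")
f=lambda x,y:(260+x/3-.33,75+y/3-.33)
L,Rr=p2w(t,[f(50,480),f(460,554)],6); print("front corners",L,Rr,np.linalg.norm(L-Rr))
e=p2w(t,[f(65,356),f(538,443)],156); print("edge",e,np.linalg.norm(e[0]-e[1]))
es=p2w(s,[(257.5,198),(361,126.5)],156);print("edge side",es)
for q in((L,Rr),(e[0],e[1])):
    d=q[0]-q[1]; print("yaw",np.degrees(np.arctan2(-d[0],d[1])))
yaw=np.arctan2(-(L-Rr)[0],(L-Rr)[1]);ux=np.array([np.cos(yaw),np.sin(yaw)])
print("centre from plate",(L+Rr)[:2]/2+175*ux,"from edge",e.mean(0)[:2]+97*ux)
# rim ellipse from crop points
pts=[f(120,300),f(270,150),f(465,310),f(315,492),f(170,433),f(400,467)]
w=p2w(t,pts,32)[:,:2]
A=np.c_[2*w,np.ones(len(w))];c=np.linalg.lstsq(A,(w**2).sum(1),rcond=None)[0];print("rim centre",c[:2],np.sqrt(c[2]+c[:2]@c[:2]))
print("crank",p2w(t,[f(309,332)],226),"side",p2w(s,[(301.5,143)],226))
print("yellow",p2w(t,[f(417,262)],75),"side",p2w(s,[(302,121.5)],75))
print("pad",p2w(t,[(217.3,240.6)],30),"side",p2w(s,[(244.9,277.9)],30))
i=f(620,0)
c=[(180+(x-600)*76/195-.3,200+(y-300)*75/192-.3) for x,y in((624,327),(784,337),(774,467),(613,453))]
w=p2w(t,c,26);print("chassis",w)
```

```text
front corners [460.05614048 105.15078956   6.        ] [ 395.80314596 -245.86384273    6.        ] 356.8469130934964
edge [[ 538.30614454   90.82437211  156.        ]
 [ 472.65752611 -261.26851014  156.        ]] 358.1607723216459
edge side [[ 539.01746411   90.84329076  156.        ]
 [ 472.2438704  -258.7749203   156.        ]]
yaw -10.373114171535489
yaw -10.561668480678957
centre from plate [ 600.06945555 -101.86660452] from edge [ 600.89647416 -102.68765507]
rim centre [ 596.35333014 -104.789506  ] 149.87424152705628
crank [[541.11977323 -77.72533599 226.        ]] side [[537.87878784 -75.09721851 226.        ]]
yellow [[ 633.57587969 -199.11799076   75.        ]] side [[ 633.69086264 -200.0497114    75.        ]]
pad [[442.6723568  253.25024533  30.        ]] side [[441.85355518 254.20833688  30.        ]]
chassis [[520.74475498 328.77362585  26.        ]
 [510.45772448 168.16733274  26.        ]
 [382.1166005  176.63364616  26.        ]
 [394.97912225 335.90986567  26.        ]]
```

```bash
cat >> h.py <<'E'
from scipy.spatial.transform import Rotation as Ro, Slerp
ER=lambda e:Ro.from_euler("xyz",e,degrees=True)
C=np.array([599.5,-103.0]); YAW=-10.5
def st(x,y,z): # stand -> world
    a=np.radians(YAW);return np.array([C[0]+x*np.cos(a)-y*np.sin(a),C[1]+x*np.sin(a)+y*np.cos(a),z])
def tool(yaw,lean): return ER([180,0,yaw])*Ro.from_rotvec([0,-np.radians(lean),0])
def rows(p,R,wps,dp=0,dr=2):
    """wps: (pos,R,n rows); prints rounded rows, tracking the rounded commanded pose"""
    p=np.array(p,float)
    for q,Q,n in wps:
        q=np.array(q,float);p0=p.copy();sl=Slerp([0,1],Ro.concatenate([R,Q]))
        for k in range(1,n+1):
            t=p0+(q-p0)*k/n; T=sl(k/n)
            d=R.inv().apply(t-p).round(dp); r=((R.inv()*T).as_rotvec(degrees=True)/6).round(dr)
            print([(d+0).tolist(),(r+0).tolist()]); p=p+R.apply(d); R=R*Ro.from_rotvec(r*6,degrees=True)
        print("  ->",p.round(1),R.as_euler("xyz",degrees=True).round(1))
    return p,R
E
python3 - <<'E'
from h import *
t=np.load("top0.npz")
P=cv2.resize(t["z_map"],None,fx=1,fy=1)
for v in (160,164,168,176,188): print([round(float(x)) for x in P[v,358:376:2]])
R0=ER([-180,0,155.486]);p0=[228.2,500.4,256.3]
rows(p0,R0,[([250,460,300],tool(157,0),1),([539.5,-76.5,290],tool(169.5,0),13),([539.5,-76.5,210],tool(169.5,0),2)])
E
```

```text
[913, 908, 905, 880, 880, 877, 880, 881, 884]
[906, 905, 904, 881, 878, 875, 877, 876, 881]
[903, 902, 888, 884, 880, 879, 879, 878, 878]
[906, 880, 883, 885, 886, 883, 905, 908, 904]
[833, 829, 832, 830, 831, 902, 901, 902, 900]
[[-37.0, -28.0, -44.0], [0.0, 0.0, -0.25]]
  -> [250.2 459.6 300.3] [-180.    0.  157.]
[[-37.0, -29.0, 1.0], [0.0, 0.0, -0.16]]
[[-36.0, -30.0, 1.0], [0.0, 0.0, -0.16]]
[[-35.0, -31.0, 0.0], [0.0, 0.0, -0.16]]
[[-35.0, -31.0, 1.0], [0.0, 0.0, -0.16]]
[[-35.0, -31.0, 1.0], [0.0, 0.0, -0.16]]
[[-34.0, -32.0, 1.0], [0.0, 0.0, -0.16]]
[[-33.0, -33.0, 1.0], [0.0, 0.0, -0.16]]
[[-33.0, -34.0, 0.0], [0.0, 0.0, -0.16]]
[[-33.0, -34.0, 1.0], [0.0, 0.0, -0.16]]
[[-32.0, -34.0, 1.0], [0.0, 0.0, -0.16]]
[[-31.0, -35.0, 1.0], [0.0, 0.0, -0.16]]
[[-30.0, -35.0, 1.0], [0.0, 0.0, -0.17]]
[[-30.0, -36.0, 0.0], [0.0, 0.0, -0.16]]
  -> [539.2 -76.1 290.3] [-180.     0.   169.5]
[[0.0, 0.0, 40.0], [0.0, 0.0, 0.0]]
[[0.0, 0.0, 40.0], [0.0, 0.0, 0.0]]
  -> [539.2 -76.1 210.3] [-180.     0.   169.5]
```

Request:
servo_tool(
  plan=[
    [-1,[-37,-28,-44],[0,0,-0.25]],
    [-1,[-37,-29,1],[0,0,-0.16]],
    [-1,[-36,-30,1],[0,0,-0.16]],
    [-1,[-35,-31,0],[0,0,-0.16]],
    [-1,[-35,-31,1],[0,0,-0.16]],
    [-1,[-35,-31,1],[0,0,-0.16]],
    [-1,[-34,-32,1],[0,0,-0.16]],
    [-1,[-33,-33,1],[0,0,-0.16]],
  ],
  force=25,
)

```text
time: 2.0
position: [405.7, 170.9, 293.4]
tool_rot: [180.0, 0.0, 163.7]
force: [-0.0, -0.0, -0.4]
width: 85.5
gripper_force: 0.0
```

Request:
servo_tool(
  plan=[
    [-1,[-33,-34,0],[0,0,-0.16]],
    [-1,[-33,-34,1],[0,0,-0.16]],
    [-1,[-32,-34,1],[0,0,-0.16]],
    [-1,[-31,-35,1],[0,0,-0.16]],
    [-1,[-30,-35,1],[0,0,-0.17]],
    [-1,[-30,-36,0],[0,0,-0.16]],
    [-1,[0,0,0],[0,0,0]],
    [-1,[0,0,0],[0,0,0]],
  ],
)

```text
time: 3.0
position: [538.5, -75.0, 289.1]
tool_rot: [180.0, -0.0, 169.5]
force: [0.6, 1.2, -0.0]
width: 85.7
gripper_force: 0.0
```

Request:
servo_tool(
  plan=[
    [-1,[0,0,30],[0,0,0]],
    [-1,[0,0,30],[0,0,0]],
    [-1,[0,0,19],[0,0,0]],
    [0.3,[0,0,0],[0,0,0]],
    [1,[0,0,0],[0,0,0]],
    [1,[0,0,0],[0,0,0]],
    [1,[0,0,0],[0,0,0]],
    [1,[0,0,0],[0,0,0]],
  ],
  force=25,
)

```text
time: 4.0
position: [539.2, -75.2, 211.4]
tool_rot: [-180.0, 0.1, 169.5]
force: [-0.4, 0.1, 6.3]
width: 21.5
gripper_force: 25.5
```

Run:
```python
from rig import *
from h import *
o=observe(); print(o["position"],o["width"],o["gripper_force"],o["force"])
# arc: crank angle (world) from a0, -120 deg
p=np.r_[o["position"][:2]]-C; print("r,ang",np.hypot(*p),np.degrees(np.arctan2(p[1],p[0])))
a0=np.degrees(np.arctan2(p[1],p[0]))
prof=np.r_[2,4,6,8,8,8,8,8,8,8,8,8,8,8,7,5,3,2,1,1]; prof=prof*120/prof.sum()
R=tool(169.5,0); w=[]
q=np.r_[C+65*np.r_[np.cos(np.radians(a0)),np.sin(np.radians(a0))]]
for A in a0-np.cumsum(prof):
    n=C+65*np.array([np.cos(np.radians(A)),np.sin(np.radians(A))]); 
    w.append((np.r_[n,210],R,1))
import io,contextlib
b=io.StringIO()
with contextlib.redirect_stdout(b): rows(np.r_[q,210],R,w)
print("\n".join(l for l in b.getvalue().splitlines() if "->" not in l)); print(b.getvalue().splitlines()[-1])
```

```text
[539.20654673 -75.1815524  211.38287952] 21.488142724911235 25.545558035373688 [-0.39216312  0.14864545  6.26966005]
r,ang 66.4015552056998 155.23214556036663
[[-1.0, 2.0, 0.0], [0.0, 0.0, 0.0]]
[[-1.0, 5.0, 0.0], [0.0, 0.0, 0.0]]
[[-3.0, 6.0, 0.0], [0.0, 0.0, 0.0]]
[[-4.0, 8.0, 0.0], [0.0, 0.0, 0.0]]
[[-6.0, 7.0, 0.0], [0.0, 0.0, 0.0]]
[[-7.0, 6.0, 0.0], [0.0, 0.0, 0.0]]
[[-7.0, 5.0, 0.0], [0.0, 0.0, 0.0]]
[[-8.0, 5.0, 0.0], [0.0, 0.0, 0.0]]
[[-9.0, 3.0, 0.0], [0.0, 0.0, 0.0]]
[[-9.0, 1.0, 0.0], [0.0, 0.0, 0.0]]
[[-9.0, 1.0, 0.0], [0.0, 0.0, 0.0]]
[[-9.0, -1.0, 0.0], [0.0, 0.0, 0.0]]
[[-9.0, -2.0, 0.0], [0.0, 0.0, 0.0]]
[[-9.0, -3.0, 0.0], [0.0, 0.0, 0.0]]
[[-7.0, -4.0, 0.0], [0.0, 0.0, 0.0]]
[[-4.0, -3.0, 0.0], [0.0, 0.0, 0.0]]
[[-3.0, -2.0, 0.0], [0.0, 0.0, 0.0]]
[[-2.0, -2.0, 0.0], [0.0, 0.0, 0.0]]
[[-1.0, -1.0, 0.0], [0.0, 0.0, 0.0]]
[[0.0, 0.0, 0.0], [0.0, 0.0, 0.0]]
  -> [652.3 -65.  210. ] [180.    0.  169.5]
```

Request:
servo_tool(
  plan=[
    [1,[-1,2,0],[0,0,0]],
    [1,[-1,5,0],[0,0,0]],
    [1,[-3,6,0],[0,0,0]],
    [1,[-4,8,0],[0,0,0]],
    [1,[-6,7,0],[0,0,0]],
    [1,[-7,6,0],[0,0,0]],
    [1,[-7,5,0],[0,0,0]],
    [1,[-8,5,0],[0,0,0]],
  ],
)

```text
time: 5.0
position: [583.4, -38.5, 211.4]
tool_rot: [-180.0, 0.1, 169.5]
force: [-2.2, -4.0, 7.2]
width: 20.9
gripper_force: 25.7
```

Request:
servo_tool(
  plan=[
    [1,[-9,3,0],[0,0,0]],
    [1,[-9,1,0],[0,0,0]],
    [1,[-9,1,0],[0,0,0]],
    [1,[-9,-1,0],[0,0,0]],
    [1,[-9,-2,0],[0,0,0]],
    [1,[-9,-3,0],[0,0,0]],
    [1,[-7,-4,0],[0,0,0]],
    [1,[-4,-3,0],[0,0,0]],
  ],
)

```text
time: 6.0
position: [646.5, -58.0, 211.4]
tool_rot: [179.9, 0.1, 169.5]
force: [0.8, 3.3, 6.0]
width: 21.4
gripper_force: 25.7
```

Request:
servo_tool(
  plan=[
    [1,[-3,-2,0],[0,0,0]],
    [1,[-2,-2,0],[0,0,0]],
    [1,[-1,-1,0],[0,0,0]],
    [1,[0,0,0],[0,0,0]],
    [1,[0,0,0],[0,0,0]],
    [1,[0,0,0],[0,0,0]],
    [1,[0,0,0],[0,0,0]],
    [1,[0,0,0],[0,0,0]],
  ],
)

```text
time: 7.0
position: [651.5, -64.1, 211.4]
tool_rot: [180.0, 0.2, 169.5]
force: [2.8, 1.3, 5.8]
width: 21.1
gripper_force: 25.7
```

Run:
```python
from rig import *
from h import *
o=observe(); p=o["position"][:2]-C; print(o["position"],o["force"],"r,ang",np.hypot(*p),np.degrees(np.arctan2(p[1],p[0])))
i=[]
for n in ("top","side"):
    s=snapshot(n); i.append(s["img"]); np.savez(f"{n}1.npz",**{k:np.array(v) for k,v in s.items()})
    for b in blobs(s,(18,110,110),(32,255,255)): print(n,b,p2w(s,b[0],50))
a=cv2.resize(i[0][75:270,260:460],(400,390));b=cv2.resize(i[1][55:250,185:385],(400,390))
cv2.imwrite("pics/c1.png",np.hstack([a,b]))
```

```text
[651.454238   -64.14618896 211.41115437] [2.76061083 1.26340638 5.80563521] r,ang 64.875738750898 36.79085996067163
side ([309.2, 173.1], [306, 171, 8, 6, 25]) [[511.94960637 -94.51624479  50.        ]]
```

View pics/c1.png

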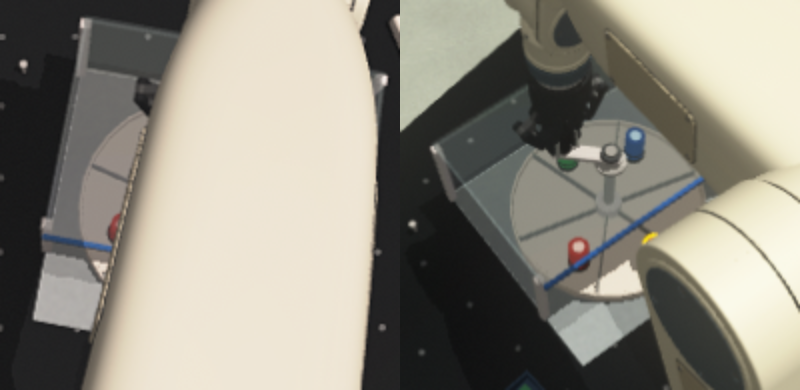

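Run:
```python
from h import *
R=tool(169.5,0)
rows([651.5,-64.1,211.4],R,[([651.5,-64.1,301.4],R,2),([420,200,320],tool(169.5,35),10)])
t=np.load("top0.npz");print(w2p(t,[st(-100,0,75),st(-100,0,20)]))
```

```text
[[0.0, 0.0, -45.0], [0.0, 0.0, 0.0]]
[[0.0, 0.0, -45.0], [0.0, 0.0, 0.0]]
  -> [651.5 -64.1 301.4] [180.    0.  169.5]
[[28.0, 22.0, -2.0], [0.0, -0.58, 0.0]]
[[27.0, 21.0, -3.0], [0.0, -0.59, 0.0]]
[[27.0, 22.0, -6.0], [0.0, -0.58, 0.0]]
[[27.0, 22.0, -6.0], [0.0, -0.58, 0.0]]
[[26.0, 22.0, -9.0], [0.0, -0.59, 0.0]]
[[26.0, 21.0, -10.0], [0.0, -0.58, 0.0]]
[[25.0, 22.0, -12.0], [0.0, -0.58, 0.0]]
[[24.0, 22.0, -13.0], [0.0, -0.59, 0.0]]
[[24.0, 22.0, -14.0], [0.0, -0.58, 0.0]]
[[22.0, 21.0, -16.0], [0.0, -0.58, 0.0]]
  -> [420.4 199.4 319.9] [180.   35.  169.5]
[[354.350043   214.93218102]
 [350.73683922 218.00798964]]
```

Request:
servo_tool(
  plan=[
    [0.3,[0,0,0],[0,0,0]],
    [-0.3,[0,0,0],[0,0,0]],
    [-1,[0,0,0],[0,0,0]],
    [-1,[0,0,0],[0,0,0]],
    [-1,[0,0,-45],[0,0,0]],
    [-1,[0,0,-45],[0,0,0]],
    [-1,[28,22,-2],[0,-0.58,0]],
    [-1,[27,21,-3],[0,-0.59,0]],
  ],
)

```text
time: 8.1
position: [604.3, -11.7, 303.9]
tool_rot: [180.0, 7.2, 169.5]
force: [0.7, 0.1, 0.3]
width: 85.1
gripper_force: 0.0
```

Request:
servo_tool(
  plan=[
    [-1,[27,22,-6],[0,-0.58,0]],
    [-1,[27,22,-6],[0,-0.58,0]],
    [-1,[26,22,-9],[0,-0.59,0]],
    [-1,[26,21,-10],[0,-0.58,0]],
    [-1,[25,22,-12],[0,-0.58,0]],
    [-1,[24,22,-13],[0,-0.59,0]],
    [-1,[24,22,-14],[0,-0.58,0]],
    [-1,[22,21,-16],[0,-0.58,0]],
  ],
)

```text
time: 9.1
position: [418.3, 199.6, 319.1]
tool_rot: [179.9, 35.1, 169.5]
force: [0.3, 1.1, 0.8]
width: 85.5
gripper_force: 0.0
```

Run:
```python
from rig import *
from h import *
print(observe()["position"],observe()["tool_rot"])
i=[]
for n in ("top","side"):
    s=snapshot(n); i.append(s["img"]); np.savez(f"{n}2.npz",**{k:np.array(v) for k,v in s.items()})
    for b in blobs(s,(15,80,80),(34,255,255)): print(n,b,p2w(s,b[0],50))
a=cv2.resize(i[0][175:270,280:380],(400,380));b=cv2.resize(i[1][115:210,260:360],(400,380))
cv2.imwrite("pics/c2.png",np.hstack([a,b]))
```

```text
[418.27706401 199.60556925 319.14355066] [179.93962841  35.12582587 169.4742626 ]
top ([162.4, 185.9], [162, 182, 2, 9, 16]) [[579.73694297 394.06194123  50.        ]]
top ([352.0, 217.5], [345, 211, 16, 15, 158]) [[498.35528096 -83.06778439  50.        ]]
top ([238.9, 225.4], [238, 220, 3, 12, 25]) [[478.86055066 196.85926097  50.        ]]
top ([1.9, 326.9], [0, 309, 5, 41, 92]) [[212.62805452 814.92918039  50.        ]]
side ([428.1, 66.9], [426, 65, 5, 5, 15]) [[ 471.83578411 -667.43761593   50.        ]]
side ([419.3, 71.2], [417, 70, 6, 4, 15]) [[ 483.61671325 -630.4204161    50.        ]]
side ([310.4, 178.6], [305, 171, 12, 17, 140]) [[497.84179521 -83.51152217  50.        ]]
```

View pics/c2.png

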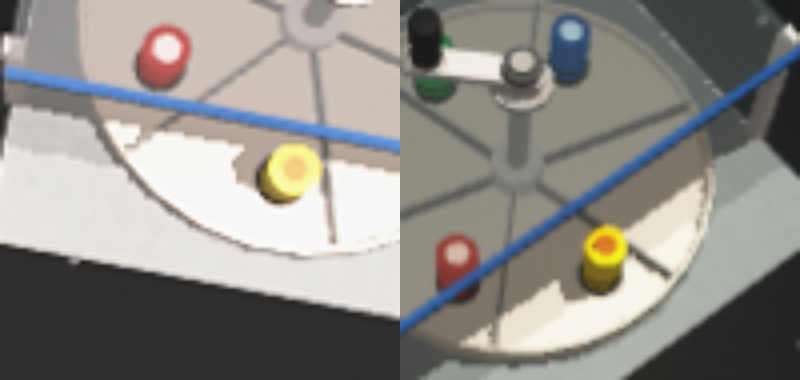

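Run:
```python
from h import *
R=tool(169.5,35); z=R.apply([0,0,1]); g=np.array([498,-83.3,60])-6*z
print(z,g)
rows([419.3,199.5,319.6],R,[(g-130*z,R,8),(g-10*z,R,8),(g,R,1)])
```

```text
[ 0.56397185 -0.104526   -0.81915204] [494.61616892 -82.67284398  64.91491227]
[[5.0, -33.0, 19.0], [0.0, 0.0, 0.0]]
[[6.0, -33.0, 19.0], [0.0, 0.0, 0.0]]
[[5.0, -33.0, 18.0], [0.0, 0.0, 0.0]]
[[6.0, -33.0, 19.0], [0.0, 0.0, 0.0]]
[[5.0, -33.0, 19.0], [0.0, 0.0, 0.0]]
[[5.0, -33.0, 19.0], [0.0, 0.0, 0.0]]
[[6.0, -33.0, 19.0], [0.0, 0.0, 0.0]]
[[5.0, -33.0, 19.0], [0.0, 0.0, 0.0]]
  -> [421.7 -69.4 171.2] [180.   35.  169.5]
[[0.0, 0.0, 15.0], [0.0, 0.0, 0.0]]
[[0.0, 0.0, 15.0], [0.0, 0.0, 0.0]]
[[0.0, 0.0, 15.0], [0.0, 0.0, 0.0]]
[[0.0, 0.0, 15.0], [0.0, 0.0, 0.0]]
[[0.0, 0.0, 15.0], [0.0, 0.0, 0.0]]
[[0.0, 0.0, 15.0], [0.0, 0.0, 0.0]]
[[0.0, 0.0, 15.0], [0.0, 0.0, 0.0]]
[[0.0, 0.0, 15.0], [0.0, 0.0, 0.0]]
  -> [489.4 -82.   72.9] [180.   35.  169.5]
[[0.0, 0.0, 10.0], [0.0, 0.0, 0.0]]
  -> [495.  -83.   64.8] [180.   35.  169.5]
```

Request:
servo_tool(
  plan=[
    [-1,[5,-33,19],[0,0,0]],
    [-1,[6,-33,19],[0,0,0]],
    [-1,[5,-33,18],[0,0,0]],
    [-1,[6,-33,19],[0,0,0]],
    [-1,[5,-33,19],[0,0,0]],
    [-1,[5,-33,19],[0,0,0]],
    [-1,[6,-33,19],[0,0,0]],
    [-1,[5,-33,19],[0,0,0]],
  ],
)

```text
time: 10.2
position: [421.8, -71.5, 170.4]
tool_rot: [-180.0, 35.0, 169.5]
force: [0.9, -0.2, 0.1]
width: 85.6
gripper_force: 0.0
```

Request:
servo_tool(
  plan=[
    [-1,[0,0,0],[0,0,0]],
    [-1,[0,0,15],[0,0,0]],
    [-1,[0,0,15],[0,0,0]],
    [-1,[0,0,15],[0,0,0]],
    [-1,[0,0,15],[0,0,0]],
    [-1,[0,0,15],[0,0,0]],
    [-1,[0,0,0],[0,0,0]],
    [-1,[0,0,0],[0,0,0]],
  ],
)

```text
time: 11.2
position: [464.2, -77.3, 109.5]
tool_rot: [180.0, 35.0, 169.6]
force: [-0.3, -0.0, 0.4]
width: 85.6
gripper_force: 0.0
```

Request:
servo_tool(
  plan=[
    [-1,[0,0,14],[0,0,0]],
    [-1,[0,0,14],[0,0,0]],
    [-1,[0,0,13],[0,0,0]],
    [-1,[0,0,8],[0,0,0]],
    [-1,[0,0,5],[0,0,0]],
    [-1,[0,0,0],[0,0,0]],
    [-1,[0,0,0],[0,0,0]],
    [-0.3,[0,0,0],[0,0,0]],
  ],
  force=25,
)

```text
time: 12.2
position: [494.5, -83.2, 65.0]
tool_rot: [-180.0, 35.0, 169.5]
force: [0.3, -0.7, 0.4]
width: 70.1
gripper_force: 0.0
```

Request:
servo_tool(
  plan=[
    [0,[0,0,0],[0,0,0]],
    [0.2,[0,0,0],[0,0,0]],
    [0.4,[0,0,0],[0,0,0]],
    [0.6,[0,0,0],[0,0,0]],
    [1,[0,0,0],[0,0,0]],
    [1,[0,0,0],[0,0,0]],
    [1,[0,0,0],[0,0,0]],
    [1,[0,0,0],[0,0,0]],
  ],
  force=25,
)

```text
time: 13.2
position: [494.6, -83.2, 64.9]
tool_rot: [-180.0, 35.0, 169.5]
force: [-2.6, 0.7, 5.8]
width: 29.5
gripper_force: 24.6
```

Run:
```python
from rig import *
from h import *
o=observe(); print(o["position"],o["width"],o["gripper_force"],o["force"])
R=tool(169.5,35); p=o["position"]
u=st(-1,0,0)-st(0,0,0)
w=[(p+20*u+[0,0,20],R,4),(p+50*u+[0,0,50],R,4)]
rows(p,R,w)
i=[]
s=snapshot("side"); cv2.imwrite("pics/c3.png",cv2.resize(s["img"][115:235,240:400],(640,480)))
```

```text
[494.62666212 -83.22607759  64.86464601] 29.497074638079837 24.55965667963028 [-2.61326652  0.72429813  5.84135401]
[[1.0, 0.0, -7.0], [0.0, 0.0, 0.0]]
[[1.0, 0.0, -7.0], [0.0, 0.0, 0.0]]
[[2.0, 0.0, -7.0], [0.0, 0.0, 0.0]]
[[1.0, 0.0, -7.0], [0.0, 0.0, 0.0]]
  -> [474.8 -79.6  84.9] [180.   35.  169.5]
[[2.0, 0.0, -10.0], [0.0, 0.0, 0.0]]
[[2.0, 0.0, -11.0], [0.0, 0.0, 0.0]]
[[1.0, 0.0, -10.0], [0.0, 0.0, 0.0]]
[[2.0, 0.0, -11.0], [0.0, 0.0, 0.0]]
  -> [445.5 -74.1 115.3] [180.   35.  169.5]
```

View pics/c3.png

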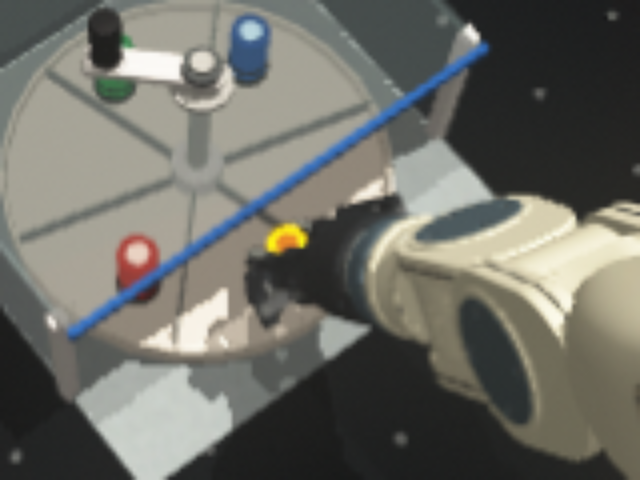

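The tube is between the fingers and upright, with its yellow top at crop pixel (288,238). It clears the blue edge and the other tubes are standing. I'll lift outwards and up.

Request:
servo_tool(
  plan=[
    [1,[1,0,-5],[0,0,0]],
    [1,[1,0,-7],[0,0,0]],
    [1,[2,0,-8],[0,0,0]],
    [1,[1,0,-8],[0,0,0]],
    [1,[2,0,-10],[0,0,0]],
    [1,[2,0,-11],[0,0,0]],
    [1,[1,0,-10],[0,0,0]],
    [1,[2,0,-11],[0,0,0]],
  ],
  force=35,
)

```text
time: 14.25
position: [445.0, -74.1, 115.9]
tool_rot: [-180.0, 35.0, 169.5]
force: [0.6, -0.2, -0.9]
width: 29.1
gripper_force: 34.5
```

Run:
```python
from rig import *
from h import *
o=observe(); print(o["position"],o["width"],o["gripper_force"],o["force"])
# tube origin held: (498,-83.3,20) with TCP (494.6,-83.2,64.9), yaw 169.5
yaw0=169.5; dyaw=40; Rn=tool(yaw0+dyaw,35)
off=np.array([494.6,-83.2,64.9])-[498,-83.3,20]
off2=Ro.from_euler("z",dyaw,degrees=True).apply(off)
pad=np.array([442.3,253.7,30])
up=pad+off2+[0,0,50]
p=o["position"]
mid=np.r_[460*np.cos(.2),460*np.sin(.2),135]
rows(p,tool(yaw0,35),[(mid,tool(yaw0+20,35),8),(up,Rn,8),(up-[0,0,42],Rn,5)])
print("target TCP at pad",pad+off2)
```

```text
[444.97876753 -74.06046294 115.85041158] 29.062984962489775 34.53360557556152 [ 0.62909394 -0.19917714 -0.94365498]
[[1.0, 20.0, -4.0], [-0.24, 0.0, -0.34]]
[[1.0, 21.0, -3.0], [-0.24, 0.0, -0.34]]
[[-1.0, 21.0, -3.0], [-0.24, 0.0, -0.34]]
[[-1.0, 20.0, -2.0], [-0.24, 0.0, -0.35]]
[[-2.0, 21.0, -1.0], [-0.23, 0.0, -0.34]]
[[-2.0, 21.0, -1.0], [-0.24, 0.0, -0.34]]
[[-4.0, 20.0, -1.0], [-0.24, 0.0, -0.34]]
[[-4.0, 21.0, 0.0], [-0.24, 0.0, -0.34]]
  -> [451.2  91.7 135. ] [-180.    35.  -170.5]
[[-1.0, 20.0, 2.0], [-0.24, 0.0, -0.34]]
[[-1.0, 20.0, 3.0], [-0.24, 0.0, -0.34]]
[[-3.0, 20.0, 3.0], [-0.24, 0.0, -0.34]]
[[-2.0, 19.0, 3.0], [-0.24, 0.0, -0.35]]
[[-4.0, 19.0, 4.0], [-0.24, 0.0, -0.34]]
[[-4.0, 19.0, 5.0], [-0.24, 0.0, -0.34]]
[[-5.0, 19.0, 5.0], [-0.23, 0.0, -0.34]]
[[-6.0, 19.0, 6.0], [-0.24, 0.0, -0.34]]
  -> [439.6 252.  124.5] [-180.    35.  -150.5]
[[5.0, 0.0, 7.0], [0.0, 0.0, 0.0]]
[[5.0, 0.0, 7.0], [0.0, 0.0, 0.0]]
[[4.0, 0.0, 6.0], [0.0, 0.0, 0.0]]
[[5.0, 0.0, 7.0], [0.0, 0.0, 0.0]]
[[5.0, 0.0, 7.0], [0.0, 0.0, 0.0]]
  -> [439.5 251.9  82.9] [-180.    35.  -150.5]
target TCP at pad [439.63117013 251.59112657  74.9       ]
```

Request:
servo_tool(
  plan=[
    [1,[1,20,-4],[-0.24,0,-0.34]],
    [1,[1,21,-3],[-0.24,0,-0.34]],
    [1,[-1,21,-3],[-0.24,0,-0.34]],
    [1,[-1,20,-2],[-0.24,0,-0.35]],
    [1,[-2,21,-1],[-0.23,0,-0.34]],
    [1,[-2,21,-1],[-0.24,0,-0.34]],
    [1,[-4,20,-1],[-0.24,0,-0.34]],
    [1,[-4,21,0],[-0.24,0,-0.34]],
  ],
)

```text
time: 15.25
position: [451.3, 92.2, 134.9]
tool_rot: [-180.0, 35.0, -170.4]
force: [-0.0, 0.2, -0.9]
width: 28.9
gripper_force: 34.7
```

Request:
servo_tool(
  plan=[
    [1,[-1,20,2],[-0.24,0,-0.34]],
    [1,[-1,20,3],[-0.24,0,-0.34]],
    [1,[-3,20,3],[-0.24,0,-0.34]],
    [1,[-2,19,3],[-0.24,0,-0.35]],
    [1,[-4,19,4],[-0.24,0,-0.34]],
    [1,[-4,19,5],[-0.24,0,-0.34]],
    [1,[-5,19,5],[-0.23,0,-0.34]],
    [1,[-6,19,6],[-0.24,0,-0.34]],
  ],
)

```text
time: 16.25
position: [439.5, 252.4, 124.2]
tool_rot: [-180.0, 35.0, -150.4]
force: [0.3, 0.2, -0.3]
width: 28.9
gripper_force: 34.6
```

Request:
servo_tool(
  plan=[
    [1,[0,0,0],[0,0,0]],
    [1,[5,0,7],[0,0,0]],
    [1,[5,0,7],[0,0,0]],
    [1,[4,0,6],[0,0,0]],
    [1,[5,0,7],[0,0,0]],
    [1,[0,0,0],[0,0,0]],
    [1,[0,0,0],[0,0,0]],
    [1,[0,0,0],[0,0,0]],
  ],
)

```text
time: 17.25
position: [440.0, 251.9, 91.2]
tool_rot: [-180.0, 35.0, -150.5]
force: [0.2, -0.1, -1.6]
width: 29.1
gripper_force: 34.7
```

Run:
```python
from rig import *
from h import *
o=observe(); print(o["position"],o["tool_rot"],o["width"],o["force"])
s=[snapshot(n) for n in("top","side")]
a,b=s[0]["img"],s[1]["img"]
for q in s: 
    for x in blobs(q,(15,80,80),(34,255,255)): print(q["shot"],x)
for q in s: print(w2p(q,[[442.3,253.7,30],[442.3,253.7,93]]))
cv2.imwrite("pics/c4.png",np.hstack([cv2.resize(a[190:290,165:265],(400,400)),cv2.resize(b[225:325,195:295],(400,400))]))
```

```text
[440.02699459 251.94417762  91.21532104] [-179.98491511   35.0159071  -150.47857499] 29.143702002515 [ 0.15095234 -0.07361417 -1.6222983 ]
8 ([162.5, 185.9], [162, 182, 2, 9, 17])
8 ([238.9, 225.4], [238, 220, 3, 12, 25])
8 ([212.2, 238.6], [206, 232, 13, 14, 141])
8 ([183.8, 242.8], [182, 241, 5, 5, 20])
8 ([1.9, 327.0], [0, 309, 5, 41, 93])
9 ([428.0, 67.0], [426, 65, 5, 5, 17])
9 ([419.4, 71.4], [417, 70, 6, 4, 17])
9 ([88.4, 89.2], [82, 84, 14, 12, 17])
9 ([58.8, 114.2], [53, 109, 13, 11, 16])
9 ([35.9, 118.8], [29, 115, 13, 10, 19])
9 ([243.1, 273.0], [237, 267, 13, 13, 118])
9 ([224.2, 303.1], [222, 301, 6, 5, 21])
[[217.11970698 240.74716063]
 [212.67847473 238.62368368]]
[[244.90997124 277.65523419]
 [242.95599825 273.617181  ]]
```

View pics/c4.png

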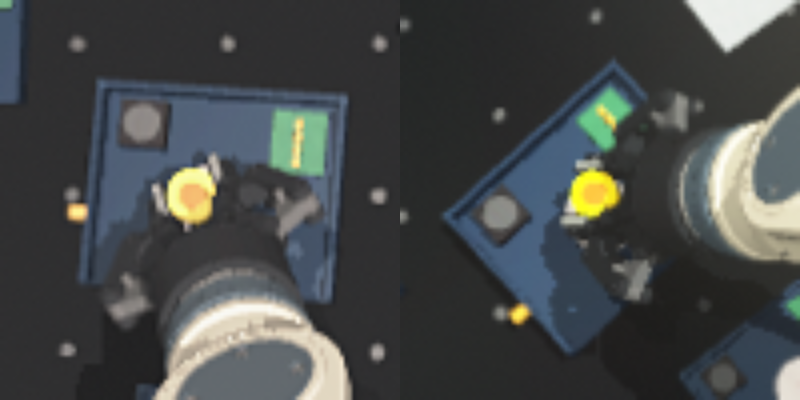

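Request:
servo_tool(
  plan=[
    [1,[2.3,0,3.3],[0,0,0]],
    [1,[2.3,0,3.3],[0,0,0]],
    [1,[1.7,0,2.5],[0,0,0]],
    [1,[1.1,0,1.6],[0,0,0]],
    [1,[0.6,0,0.8],[0,0,0]],
    [1,[0.3,0,0.4],[0,0,0]],
    [1,[0,0,0],[0,0,0]],
    [1,[0,0,0],[0,0,0]],
  ],
)

```text
time: 18.35
position: [439.9, 251.9, 76.5]
tool_rot: [-180.0, 35.0, -150.5]
force: [0.1, -0.5, 0.6]
width: 29.0
gripper_force: 34.7
```

Request:
servo_tool(
  plan=[
    [1,[0.3,0,0.4],[0,0,0]],
    [1,[0.3,0,0.4],[0,0,0]],
    [1,[0,0,0],[0,0,0]],
    [1,[0,0,0],[0,0,0]],
    [1,[0,0,0],[0,0,0]],
    [1,[0,0,0],[0,0,0]],
    [1,[0,0,0],[0,0,0]],
    [1,[0,0,0],[0,0,0]],
  ],
)

```text
time: 19.35
position: [439.8, 251.9, 75.4]
tool_rot: [-180.0, 35.0, -150.5]
force: [0.6, 0.4, -0.9]
width: 28.8
gripper_force: 34.7
```

Request:
servo_tool(
  plan=[
    [1,[0.3,0,0.4],[0,0,0]],
    [1,[0.3,0,0.4],[0,0,0]],
    [1,[0,0,0],[0,0,0]],
    [1,[0,0,0],[0,0,0]],
    [1,[0,0,0],[0,0,0]],
    [1,[0,0,0],[0,0,0]],
    [1,[0,0,0],[0,0,0]],
    [1,[0,0,0],[0,0,0]],
  ],
)

```text
time: 20.35
position: [440.0, 251.9, 74.9]
tool_rot: [-180.0, 35.1, -150.5]
force: [-4.7, -2.5, 8.0]
width: 29.0
gripper_force: 35.8
```

Contact: about 8 N upward. Now I'll release and back out along the tool axis.

Request:
servo_tool(
  plan=[
    [0.3,[0,0,0],[0,0,0]],
    [0,[0,0,0],[0,0,0]],
    [-0.5,[0,0,0],[0,0,0]],
    [-1,[0,0,0],[0,0,0]],
    [-1,[0,0,0],[0,0,0]],
    [-1,[0,0,0],[0,0,0]],
    [-1,[0,0,-6],[0,0,0]],
    [-1,[0,0,-14],[0,0,0]],
  ],
  force=20,
)

```text
time: 21.35
position: [429.4, 246.0, 90.7]
tool_rot: [180.0, 34.9, -150.5]
force: [-0.2, -0.2, 0.1]
width: 85.5
gripper_force: 0.0
```

Request:
servo_tool(
  plan=[
    [-1,[0,0,-20],[0,0,0]],
    [-1,[0,0,-25],[0,0,0]],
    [-1,[0,0,-25],[0,0,0]],
    [-1,[0,0,-25],[0,0,0]],
    [-1,[0,-30,-25],[0,0,0]],
    [-1,[0,-40,-15],[0,0,0]],
    [-1,[0,-40,0],[0,0,0]],
    [-1,[0,-40,0],[0,0,0]],
  ],
)

```text
time: 22.35
position: [436.5, 76.2, 202.3]
tool_rot: [-179.9, 35.1, -150.5]
force: [1.3, 1.5, -0.1]
width: 85.4
gripper_force: 0.0
```

Run:
```python
from rig import *
from h import *
o=observe(); print(o["position"],o["width"],o["force"])
s=[snapshot(n) for n in("top","side")]
a,b=s[0]["img"],s[1]["img"]
for q in s: 
    for x in blobs(q,(15,80,80),(34,255,255),60): print(q["shot"],x,p2w(q,x[0],60))
cv2.imwrite("pics/c5.png",np.hstack([cv2.resize(a[170:290,165:285],(400,400)),cv2.resize(b[205:325,175:295],(400,400))]))
cv2.imwrite("pics/c6.png",np.hstack([cv2.resize(a[75:270,260:460],(400,390)),cv2.resize(b[55:250,185:385],(400,390))]))
```

```text
[436.50353452  76.23085746 202.29318725] 85.41368303310914 [ 1.28521551  1.52777711 -0.11943425]
10 ([215.3, 239.6], [208, 233, 16, 14, 165]) [[442.71624392 253.1521926   60.        ]]
10 ([1.9, 327.3], [0, 309, 5, 41, 95]) [[213.11051887 807.50565566  60.        ]]
11 ([244.1, 275.2], [238, 269, 13, 14, 139]) [[443.21394509 252.38168092  60.        ]]
```

View pics/c5.png

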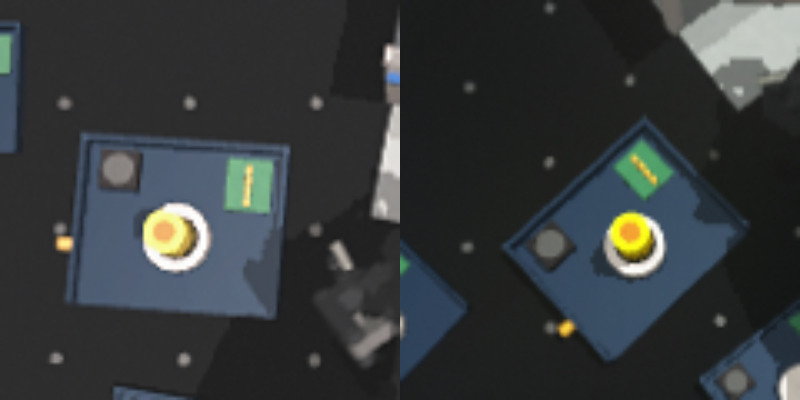

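View pics/c6.png

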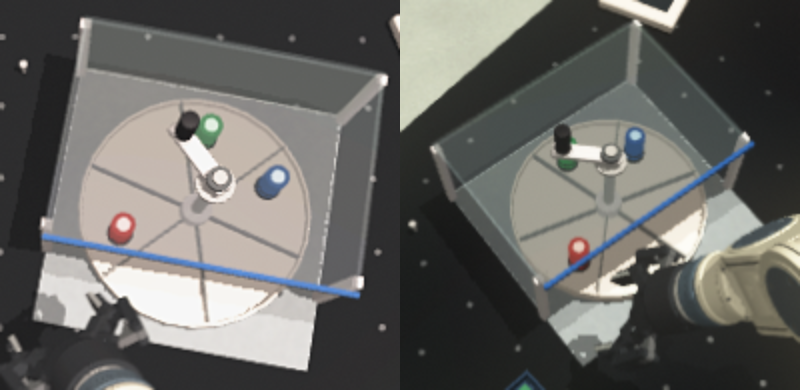

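The yellow tube stands upright in the middle of the pad. The red, green and blue tubes are standing in their bins, and the gripper is clear of everything.

```bash
python3 -c "
from rig import *
print(job_done())"
```

```text
the job is handed in; nothing more can be done
None
```

The yellow lens tube stands upright on the chassis pad, about 1 mm from the pad's centre by camera. The other three tubes are still upright in their bins and the gripper is open and clear. I handed the job in at about 22 s; no verdict came back.

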